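Roll the grooved holder bars groove-up onto the loading plate

ROBOT

A 6-joint arm with a two-finger parallel gripper is mounted at the origin on the work surface. World frame = base frame: x ahead of the robot, y to its left, z up, the work surface at z = 0. Lengths are in mm, angles in rad, forces in N, time in s.
With the tool pointing down it reaches from about 250 to 725 mm from the base axis. Payload 9.7 kg.
Tool frame: the origin (TCP) lies at the very end of the fingers, on their centre line; the grasp point (between the pads) lies 19 mm behind it; z points along the fingers, y is the direction in which the jaws open and shut (so a half turn about z gives the same grasp; the last joint's range is limited). The gripper opens to 85 mm and grips with 20 to 120 N. Pads are 22 mm wide; open, the fingers measure 114 mm over their backs; the gripper's body (76 mm by 85 mm) begins 54 mm behind the grasp point. The pads swing forward as they close: fully open they stand 13 mm farther back than shut.
Start: joints at [-1.231, 0.087, 0.176, 1.66, 0, 1.571], TCP at [183.311, -518.55, 231.284] pointing down, gripper open.
Joint ranges: [-3.13, 3.13], [-0.85, 1.81], [-1.15, 1.24], [-2.2, 2.28], [-1.44, 1.52], [-3.14, 3.14]. Speed limits (rad/s): [2.22, 2.22, 2.57, 3.14, 3.14, 3.14].

INTERFACE

Orientations are given as a 3x3 rotation matrix whose columns are the frame's x, y, z axes.
In Python, from station import sense, camera, camera_info, hand_in gives the robot as it stands.
- The arm moves only by the tool carry_out, never from a script. Its argument "targets" is one flat list of numbers, 4 for each row, row after row: the shift along the tool's x, y, z in m, then the turn about the tool's z in degrees. A call has 1 to 5 rows; each row is the pose to reach, as a shift and turn from the pose commanded when the call began, along the tool's axes at that moment; what a row does not reach only later rows make up. A row lasts 1/10 s, in which the tool goes at most 50 mm and 8.59 degrees, less where a joint would pass 70% of its speed; a pose out of reach is approached as far as the arm can. A call with a gripper value outside its range is refused whole. "claw" is the gripper's target within -1 to 1 (fully open at 1, half-way at 0, shut at -1), set as the call begins (left out, the last holds). The fingers move at their own pace and stop on an object; "squeeze" is the grip in N (left out, the last holds). Time passes only in rows, so rows that repeat a pose let the fingers close. It gives the time, the measured TCP pose, the force and the opening at its end, in the units of the state.
- sense(): the state, without advancing time (a new reading comes with each control period).
- camera(name): name is "scene" or "top" or "wrist"; returns (picture, depth): 384x512x3 uint8, red, green, blue; 384x512 float32, mm along the optical axis (not along the pixel's ray), 0 where there is no reading.
- camera_info(name): a dict with "intrinsics" (3x3 intrinsics, pixels), "R" (3x3) and "t" (3): a world point X has camera coordinates R X + t; the wrist camera has in their place "hand_eye" (4x4, takes a point from camera to tool coordinates, whose origin is the TCP and whose axes are the flange's). Camera axes: x right, y down, z forward; pixel columns grow to the right and rows downward; lengths in mm; the calibration is good to about 2 mm. A picture is of the moment at which its call begins: read the wrist's pose just before it. camera_info takes no time and is no camera call.
- hand_in(): hands the job in, once; it reports no verdict.
The state is a dict: "t": time; "q": joint angles; "joint_vel": joint speeds; "effort": joint torques, N m; "tool_pos": TCP position; "tool_rot": TCP orientation; "ft_force": force on the tool from outside, world axes, zero at the start; "torque": the same for the moment, N m; "opening": opening from 0.0 (shut) to 1.0 (fully open).
Only numpy, scipy, OpenCV 4.12 (cv2) and the standard library are available. Lean on these libraries where they do the work, as an engineer would, in place of code of your own. Each camera call takes 0.05 s, during which the arm holds its last target.

TASK

Load the grey rubber-faced plate at the lab bench with the two grooved six-sided holder bars that lie beside it: roll each bar over flat by flat until its groove is on top, and have both lying wholly on the plate, side by side, each with one end pointing squarely at the plate's raised fence. Set the bars down rather than dropping them, and leave all the other things on the bench standing where they are.

Things in the scene. Friction and masses are not known exactly. Their poses are not given: they have to be found in the camera images.
- plate: fixed loading plate with a grippy grey rubber face, lying on the bench, 200 mm along its x by 250 mm along its y, 6 mm thick; its far edge (+x) carries a steel fence, 8 mm thick and 14 mm high above the bench. Origin at the centre of the underside, z up; the clear top face (z = 6 mm) runs in own x from -100 to 92 mm and in own y from -125 to 125 mm.
- bar_a: grooved holder bar: six-sided aluminium prism lying on a flat; 50 mm across flats, 57.7 mm edge to edge (widest 25 mm up, grip there), 130 mm long, flats 28.9 mm wide, 0.3-0.55 kg. Origin at its very middle; x along its length, z out of the grooved flat (groove 16 mm wide, 9 deep, darker floor, full length; only a mark: solid to the touch). Starts one flat from groove-up, to either side.
- bar_b: second grooved holder bar, same sizes and axes as bar_a, but it starts two flats from groove-up, to either side. Both bars: rolling onto the next flat moves the middle 28.9 mm sideways; past 30 degrees of tip they fall over by themselves; to tip one, carry its widest edge up and over in an arc about the lower leading edge; a plain level push tends to slide it.
- squeeze_bottle: bystander, loose, upright on the bench: white plastic squeeze bottle, 60 mm across, 140 mm tall; origin at the centre of its underside
- beaker: bystander, loose, upright on the bench: empty clear glass beaker, 70 mm across, 90 mm tall; origin at the centre of its underside
- round_bar: bystander, loose, upright on the bench: plain round aluminium bar standing on end, 44 mm across, 100 mm tall, not one of the bars to load; origin at the centre of its underside
- plain_hex: bystander, loose, upright on the bench: plain six-sided aluminium bar without a groove, standing on end, 44 mm across flats, 100 mm tall, not one of the bars to load; origin at the centre of its underside
- reagent_jar: bystander, loose, upright on the bench: amber glass jar with white cap, 64 mm across, 85 mm tall; origin at the centre of its underside
- dish_stack: bystander, loose, upright on the bench: stack of three clear dishes, 76 mm across, 39 mm tall; origin at the centre of its underside
- tip_box: bystander, loose, upright on the bench: grey box with clear lid, 80 x 115 mm, 60 mm tall; origin at the centre of its underside
Things that resemble listed ones, but are neither listed nor needed, are in the scene too. Leave any purple look-alike of the bar_a alone.

How it is judged:
By the outcome, as a careful person would: the job done as asked, in the order asked, and still so for the second after the job is handed in, with the robot touching nothing.
It also fails if it takes over 69 s, if anything falls off the work surface, if the arm or the gripper's body presses on something with over 40 N, if the wrist force passes 120 N, or if a joint passes its speed limit or range.

## Working session

There is one attempt and no reset: what is moved stays moved. The work goes in short steps, Python scripts to look and compute and a tool call to move; the robot and the scene stay as the last step left them, time stands still between calls to the robot, and variables do not carry over. Pictures are saved under pics/ and viewed, and the job is handed in when it is done.

Besides the shell and the picture viewer there is one more tool, called after "Request:" as a command line: name --argument value ..., lists and objects as JSON in quotes. carry_out: Moves the arm, as the interface text tells. Its arguments: {"type":"object","properties":{"targets":{"type":"array"},"claw":{"type":"number"},"squeeze":{"type":"number"}},"required":["targets"]}

```bash
mkdir -p pics
python3 - <<'E'
from station import *
import cv2,numpy as np
s=sense();print(s['t'],s['tool_pos'],np.round(s['tool_rot'],3),s['ft_force'],s['opening'])
for n in ['scene','top','wrist']:
    p,d=camera(n);cv2.imwrite(f'pics/{n}0.png',cv2.cvtColor(p,cv2.COLOR_RGB2BGR));np.save(f'pics/{n}0d.npy',d)
    i=camera_info(n);print(n,{k:np.round(v,3).tolist() if not isinstance(v,str) else v for k,v in i.items()})
E
```

```text
0.0 [ 183.24793662 -518.32849772  230.58326137] [[ 0.943  0.333 -0.   ]
 [ 0.333 -0.943  0.001]
 [-0.    -0.001 -1.   ]] [ 0.0642263  -0.89416088  0.44385532] 1.0039834137584231
scene {'intrinsics': [[478.808, 0.0, 256.538], [0.0, 478.808, 191.311], [0.0, 0.0, 1.0]], 'R': [[0.701, 0.713, -0.016], [0.579, -0.581, -0.572], [-0.417, 0.392, -0.82]], 't': [-262.202, -285.238, 2024.222]}
top {'intrinsics': [[460.096, 0.0, 261.729], [0.0, 460.096, 199.039], [0.0, 0.0, 1.0]], 'R': [[-0.026, -1.0, -0.003], [-0.978, 0.026, -0.208], [0.208, -0.003, -0.978]], 't': [-45.021, 495.345, 1717.613]}
wrist {'intrinsics': [[269.407, 0.0, 251.497], [0.0, 269.407, 191.573], [0.0, 0.0, 1.0]], 'hand_eye': [[0.0, -0.962, -0.274, 68.312], [1.0, 0.0, 0.0, -0.044], [-0.0, -0.274, 0.962, -142.145], [0.0, 0.0, 0.0, 1.0]]}
```

View pics/scene0.png

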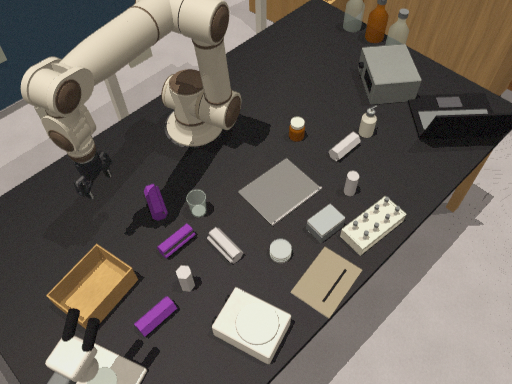

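View pics/top0.png

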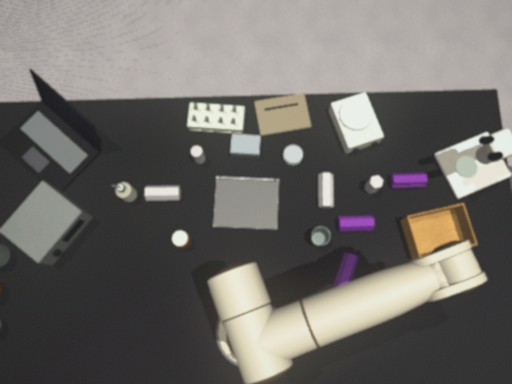

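View pics/wrist0.png

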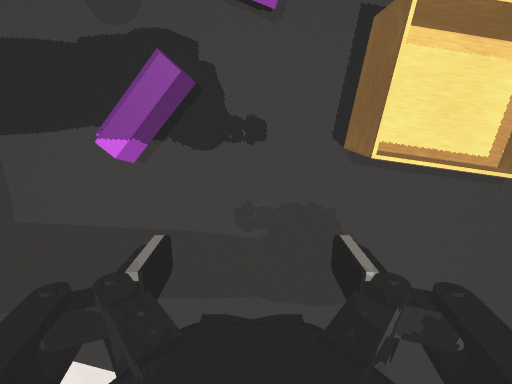

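The scene shows two aluminium bars, at top-view pixels (326,190) and (162,193), and purple look-alikes at (357,223), (409,180) and (347,268). The plate is at (246,203). I'll enlarge the relevant parts.

```bash
cat > h.py <<'E'
import numpy as np,cv2
from station import *
def cam(n):
    i=camera_info(n);return np.array(i['intrinsics']),np.array(i['R']),np.array(i['t'])
def ray(n,uv,z):
    K,R,t=cam(n);return rayK(K,R,t,uv,z)
def rayK(K,R,t,uv,z):
    o=-R.T@t;d=R.T@(np.linalg.inv(K)@[uv[0],uv[1],1]);return o+d*(z-o[2])/d[2]
def wcam(s):
    i=camera_info('wrist');H=np.array(i['hand_eye']);T=np.eye(4);T[:3,:3]=s['tool_rot'];T[:3,3]=s['tool_pos']
    W=np.linalg.inv(T@H);return np.array(i['intrinsics']),W[:3,:3],W[:3,3]
def proj(K,R,t,X):
    c=K@(R@np.array(X)+t);return c[:2]/c[2]
def crop(src,x0,y0,x1,y1,f,out):
    im=cv2.imread(src) if isinstance(src,str) else src
    cv2.imwrite(out,cv2.resize(im[y0:y1,x0:x1],None,fx=f,fy=f,interpolation=cv2.INTER_CUBIC))
E
python3 - <<'E'
from h import *
a=cv2.imread('pics/top0.png')[150:250,140:400]
crop('pics/top0.png',140,150,400,250,3,'pics/c1.png')
crop('pics/scene0.png',190,120,390,270,4,'pics/c2.png')
for n,uv in [('bar r',(326,190)),('bar l',(162,193)),('plate',(246,203)),('bottle',(124,190)),('jar',(180,238)),('beaker',(320,236)),('hex?',(375,184)),('rnd?',(198,154)),('dish',(293,154)),('tip',(245,145))]:
    print(n,ray('top',uv,30).round())
E
```

```text
bar r [ 528. -310.   30.]
bar l [533. 331.  30.]
plate [485.   3.  30.]
bottle [549. 480.  30.]
jar [355. 259.  30.]
beaker [ 348. -277.   30.]
hex? [ 547. -504.   30.]
rnd? [689. 191.  30.]
dish [ 679. -187.   30.]
tip [721.   3.  30.]
```

View pics/c1.png

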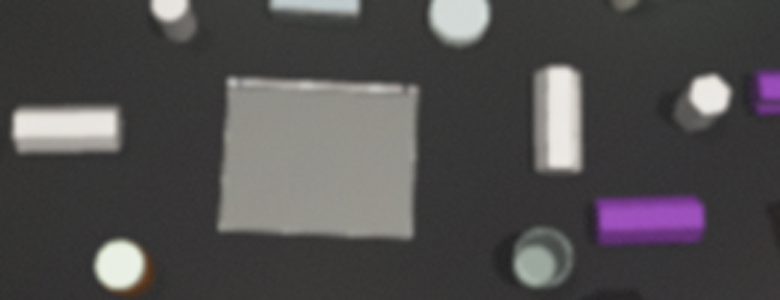

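View pics/c2.png

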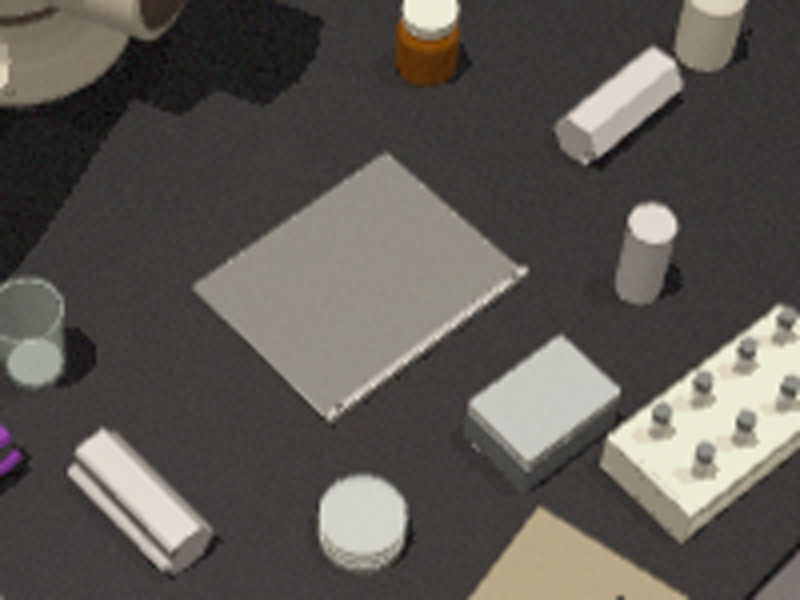

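Run:
```python
from h import *
def cloud(n):
    K,R,t=cam(n);d=np.load(f'pics/{n}0d.npy');v,u=np.mgrid[:384,:512]
    P=np.stack([(u-K[0,2])/K[0,0]*d,(v-K[1,2])/K[1,1]*d,d],-1);return (P-t)@R,d>0
def rep(P,m,nm):
    q=P[m]
    if len(q)<10: print(nm,len(q));return
    r=cv2.minAreaRect(q[:,:2].astype(np.float32));print(nm,len(q),np.round(r[0],1),np.round(r[1],1),round(r[2],1),'z',np.percentile(q[:,2],[5,50,95]).round(1),'med',np.median(q,0).round(1))
for n in ['top','scene']:
    P,ok=cloud(n);im=cv2.imread(f'pics/{n}0.png')
    def box(x0,x1,y0,y1,z0,z1): return ok&(P[...,0]>x0)&(P[...,0]<x1)&(P[...,1]>y0)&(P[...,1]<y1)&(P[...,2]>z0)&(P[...,2]<z1)
    print(n)
    rep(P,box(440,620,-360,-260,43,60),'A top');rep(P,box(440,620,-360,-260,15,60),'A all')
    rep(P,box(480,590,240,420,43,60),'B top');rep(P,box(480,590,240,420,15,60),'B all')
    bright=(im.min(2)>90)
    rep(P,box(370,580,-150,150,-6,30)&bright,'plate')
    rep(P,box(370,640,-150,150,10,25)&bright,'fence')
    hsv=cv2.cvtColor(im,cv2.COLOR_BGR2HSV)
    rep(P,box(300,400,-330,-230,15,100),'beaker')
    rep(P,box(300,420,210,310,15,100),'jar');rep(P,box(480,620,440,540,15,100),'bottle');rep(P,box(640,760,-50,60,30,75),'tip');rep(P,box(480,620,-560,-470,70,130),'hex')
# plate contour in top
im=cv2.imread('pics/top0.png');g=im.min(2);m=((g>75)*255).astype(np.uint8);c,_=cv2.findContours(m,0,2)
for k in c:
    x,y,w,h=cv2.boundingRect(k)
    if 200<x<230 and w>50 and 170<y<190:
        a=cv2.approxPolyDP(k,4,True)[:,0];print(a.tolist(),[ray('top',p,6).round(1).tolist() for p in a])
```

```text
top
A top 288 [ 526.9 -304.6] [ 38.9 133.1] 86.8 z [43.8 49.  56.2] med [ 527.6 -305.6   49. ]
A all 510 [ 526.8 -307.1] [ 57.  133.1] 86.8 z [22.4 44.9 54.8] med [ 525.2 -303.6   44.9]
B top 274 [530.3 329.7] [130.3  42. ] 86.5 z [44.  48.5 55. ] med [532.8 328.6  48.5]
B all 513 [526.3 330. ] [131.7  75.6] 87.5 z [23.4 44.1 53.8] med [529.2 327.1  44.1]
plate 2986 [489.7   5.7] [256.4 198.5] 86.0 z [-2.4  4.9 12.6] med [484.9   0.7   4.9]
fence 490 [490.5   2.7] [250.5 200.5] 86.0 z [10.1 12.  17.5] med [508.5   4.9  12. ]
beaker 161 [ 341.3 -270.9] [65.7 68.1] 83.2 z [20.8 67.5 92.4] med [ 352.3 -283.    67.5]
jar 260 [345.3 250.4] [60.2 61.1] 83.4 z [28.8 80.6 89. ] med [343.3 246.2  80.6]
bottle 186 [534.  465.7] [56.7 58.8] 48.5 z [20.4 84.9 98.3] med [521.  454.6  84.9]
tip 583 [715.7   4. ] [111.1  82.6] 85.2 z [41.6 58.2 65.4] med [709.9   2.4  58.2]
hex 136 [ 539. -491.] [45. 44.] 8.4 z [ 78.   97.8 105.3] med [ 538.  -489.    97.8]
scene
A top 321 [ 530.3 -307.8] [ 36.8 132.2] 89.0 z [44.  48.5 54.3] med [ 531.2 -309.6   48.5]
A all 592 [ 531.5 -311. ] [ 57.5 134.9] 88.4 z
[... 271 characters left out ...]
.8 11.2] med [489.2  -1.9   4.8]
fence 342 [497.2   1. ] [246.  198.5] 86.1 z [10.1 11.8 16.3] med [531.8   1.   11.8]
beaker 399 [ 344.3 -271.9] [66.8 71.3] 29.1 z [21.  59.8 91. ] med [ 339.4 -270.4   59.8]
jar 301 [351.8 247.1] [63.9 64.3] 71.5 z [21.9 65.  88.1] med [360.8 238.3  65. ]
bottle 221 [545.9 459.1] [59.1 48.8] 37.9 z [22.3 72.  97.4] med [555.3 451.7  72. ]
tip 633 [718.6   2.8] [108.   81.8] 87.3 z [45.4 58.4 64.1] med [ 7.221e+02 -2.000e-01  5.840e+01]
hex 201 [ 542.1 -491.3] [43.1 50.1] 71.9 z [ 76.4  97.8 104.1] med [ 548.6 -492.8   97.8]
[[215, 176], [213, 227], [277, 229], [278, 178]] [[602.8, 125.8, 6.0], [397.4, 134.7, 6.0], [383.0, -114.5, 6.0], [587.8, -125.3, 6.0]]
```

Request:
carry_out --targets '[0.048, -0.01, 0.006, 4, 0.096, -0.02, 0.012, 8, 0.144, -0.03, 0.018, 12, 0.192, -0.04, 0.024, 16, 0.24, -0.05, 0.03, 19.5]' --claw 1

```text
t: 0.65
tool_pos: [394.3, -390.1, 200.9]
tool_rot: [[1.0, -0.004, -0.0], [-0.004, -1.0, 0.0], [-0.0, -0.0, -1.0]]
ft_force: [0.5, -0.4, 0.4]
opening: 0.999
```

Run:
```python
from h import *
s=sense();print(s['t'],s['tool_pos'],np.round(s['tool_rot'],3),s['q'])
```

```text
0.65 [ 394.27540741 -390.09014131  200.90374137] [[ 1.    -0.004 -0.   ]
 [-0.004 -1.     0.   ]
 [-0.    -0.    -1.   ]] [-7.80047072e-01  8.86691654e-02  1.18879214e-01  1.60108998e+00
 -2.97361639e-05  2.36517229e+00]
```

Request:
carry_out --targets '[0.035, -0.022, 0.005, 0, 0.07, -0.044, 0.01, 0, 0.105, -0.066, 0.016, 0, 0.13, -0.082, 0.02, 0, 0.13, -0.082, 0.02, 0]'

```text
t: 1.15
tool_pos: [525.2, -307.0, 179.5]
tool_rot: [[1.0, 0.003, -0.002], [0.003, -1.0, 0.002], [-0.001, -0.002, -1.0]]
ft_force: [-0.3, 0.3, 0.1]
opening: 1.0
```

Run:
```python
from h import *
s=sense();p,d=camera('wrist');b=cv2.cvtColor(p,cv2.COLOR_RGB2BGR);cv2.imwrite('pics/w1.png',b);np.save('pics/w1d.npy',d)
np.savez('pics/w1s.npz',R=s['tool_rot'],p=s['tool_pos']);print(s['tool_pos'],s['t'])
```

```text
[ 525.19615396 -306.9989043   179.49252409] 1.15
```

View pics/w1.png

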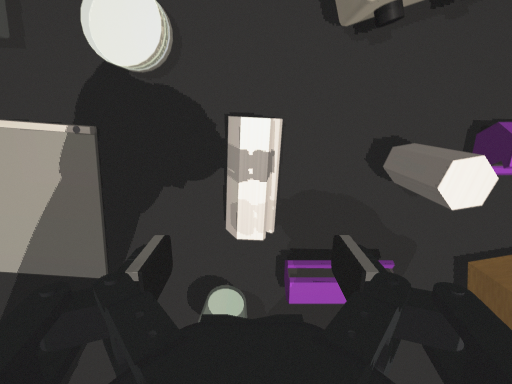

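```bash
cat >> h.py <<'E'
def wcloud(img,d,s):
    K,R,t=wcam(s);v,u=np.mgrid[:384,:512]
    P=np.stack([(u-K[0,2])/K[0,0]*d,(v-K[1,2])/K[1,1]*d,d],-1);return (P-t)@R,d>0
E
python3 - <<'E'
from h import *
z=np.load('pics/w1s.npz');s=dict(tool_rot=z['R'],tool_pos=z['p']);im=cv2.imread('pics/w1.png');d=np.load('pics/w1d.npy')
crop(im,200,100,310,250,4,'pics/c3.png')
P,ok=wcloud(im,d,s)
def rep(m,nm):
    q=P[m];r=cv2.minAreaRect(q[:,:2].astype(np.float32));print(nm,len(q),np.round(r[0],1),np.round(r[1],1),round(r[2],1),np.percentile(q[:,2],[2,50,98]).round(1),'med',np.median(q,0).round(1))
B=lambda x0,x1,y0,y1,z0,z1: ok&(P[...,0]>x0)&(P[...,0]<x1)&(P[...,1]>y0)&(P[...,1]<y1)&(P[...,2]>z0)&(P[...,2]<z1)
rep(B(440,620,-350,-260,46,60),'Atop');rep(B(440,620,-350,-260,15,60),'Aall')
# outline quad of bright area
m=((im.min(2)>60)*255).astype(np.uint8);c,_=cv2.findContours(m[100:250,200:310],0,2)
k=max(c,key=cv2.contourArea)+[200,100];print(cv2.approxPolyDP(k,3,True)[:,0].tolist())
# plate depth
m2=B(380,600,-150,0,2,9)&(im.min(2)>60);q=P[m2];print('plate pts',len(q),np.median(q[:,2]))
E
```

```text
Atop 3814 [ 526.5 -307.5] [ 33.7 130.5] 87.3 [46.7 49.4 50.9] med [ 532.7 -307.7   49.4]
Aall 6094 [ 526.5 -307.6] [ 57.8 130.5] 87.5 [25.6 48.7 50.7] med [ 532.8 -307.6   48.7]
[[228, 116], [225, 228], [236, 239], [263, 240], [267, 232], [274, 231], [282, 119]]
plate pts 13607 5.397055150901971
```

View pics/c3.png

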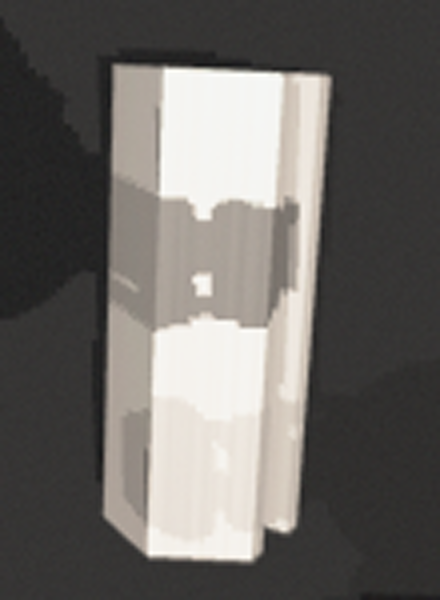

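Run:
```python
from h import *
z=np.load('pics/w1s.npz');s=dict(tool_rot=z['R'],tool_pos=z['p']);im=cv2.imread('pics/w1.png');d=np.load('pics/w1d.npy')
P,ok=wcloud(im,d,s);K,R,t=wcam(s)
g=im.min(2)
m=((g>55)*255).astype(np.uint8);m[:,112:]=0;m[:115]=0;m[275:]=0
# right border of plate per row at z=6
pts=[]
for v in range(140,262,3):
    u=np.where(m[v]>0)[0]
    if len(u): pts.append(rayK(K,R,t,(u.max()+.5,v),6)[:2])
pts=np.array(pts,np.float32);l=cv2.fitLine(pts,cv2.DIST_HUBER,0,.01,.01).ravel();print('side',np.degrees(np.arctan(l[1]/l[0])),l,pts[::6].round(1).tolist())
# fence: top and bottom borders per column
for nm,zz,f in [('far',14,'min')]:
    pts=[]
    for u in range(2,90,3):
        v=np.where(m[:,u]>0)[0];pts.append(rayK(K,R,t,(u,v.min()-.5),14)[:2])
    pts=np.array(pts,np.float32);l=cv2.fitLine(pts,cv2.DIST_HUBER,0,.01,.01).ravel();print('fence far',np.degrees(np.arctan(l[0]/l[1])),l,pts[::8].round(1).tolist())
pts=[]
for u in range(2,90,3):
    v=np.where(m[:,u]>0)[0];pts.append(rayK(K,R,t,(u,v.max()+.5),6)[:2])
pts=np.array(pts,np.float32);l=cv2.fitLine(pts,cv2.DIST_HUBER,0,.01,.01).ravel();print('near',np.degrees(np.arctan(l[0]/l[1])),l,pts[::8].round(1).tolist())
```

```text
side -4.0912576 [ 9.9745166e-01 -7.1345247e-02  5.0488855e+02 -1.2189197e+02] [[564.7999877929688, -126.80000305175781], [543.9000244140625, -124.69999694824219], [522.2000122070312, -122.5], [499.70001220703125, -121.5], [476.29998779296875, -119.19999694824219], [452.0, -118.0999984741211], [426.70001220703125, -116.9000015258789]]
fence far 4.263292 [ 7.4339844e-02  9.9723297e-01  5.8418665e+02 -8.9878304e+01] [[588.5999755859375, -31.799999237060547], [586.5, -57.79999923706055], [584.5, -83.9000015258789], [582.4000244140625, -110.0999984741211]]
near 1.5788434 [ 2.7552530e-02  9.9962038e-01  3.8808575e+02 -3.8080189e+01] [[389.8999938964844, 25.200000762939453], [388.6000061035156, -6.5], [387.20001220703125, -38.29999923706055], [387.29998779296875, -70.4000015258789]]
```

Request:
carry_out --targets '[0.001, 0.0005, 0.03, 2.7, 0.001, 0.0005, 0.075, 2.7, 0.001, 0.0005, 0.115, 2.7, 0.001, 0.0005, 0.15, 2.7, 0.001, 0.0005, 0.177, 2.7]'

```text
t: 1.7
tool_pos: [522.3, -310.3, 2.0]
tool_rot: [[0.999, -0.049, -0.002], [-0.049, -0.999, 0.001], [-0.002, -0.001, -1.0]]
ft_force: [-0.5, 0.1, 0.4]
opening: 1.0
```

Request:
carry_out --targets '[0, 0, 0, 0, 0, 0, 0, 0, 0, 0, 0, 0, 0, 0, 0, 0, 0, 0, 0, 0]' --claw -0.3 --squeeze 45

```text
t: 2.2
tool_pos: [524.6, -310.7, 5.9]
tool_rot: [[0.999, -0.048, 0.002], [-0.048, -0.999, -0.002], [0.002, 0.002, -1.0]]
ft_force: [-1.5, -1.0, 3.6]
opening: 0.651
```

Request:
carry_out --targets '[0, 0, -0.01, 0, 0, 0, -0.03, 0, 0, 0, -0.06, 0, 0, 0, -0.09, 0, 0, 0, -0.1, 0]'

```text
t: 2.7
tool_pos: [525.2, -310.6, 108.2]
tool_rot: [[0.999, -0.048, 0.004], [-0.048, -0.999, -0.002], [0.004, 0.002, -1.0]]
ft_force: [1.0, -0.3, -3.8]
opening: 0.653
```

```bash
cat > snap.py <<'E'
import sys
from h import *
n=sys.argv[1];s=sense();p,d=camera('wrist');b=cv2.cvtColor(p,cv2.COLOR_RGB2BGR);cv2.imwrite(f'pics/{n}.png',b);np.save(f'pics/{n}d.npy',d)
np.savez(f'pics/{n}s.npz',R=s['tool_rot'],p=s['tool_pos']);R=s['tool_rot'];print(s['tool_pos'].round(1),'yaw',np.degrees(np.arctan2(R[1,0],R[0,0])).round(2),s['t'],'F',np.round(s['ft_force'],1),s['opening'],'q6',s['q'][5])
E
python3 snap.py w2
```

```text
[ 525.2 -310.6  108.2] yaw -2.72 2.7 F [ 1.  -0.3 -3.8] 0.6531852261766016 q6 2.655004083956392
```

View pics/w2.png

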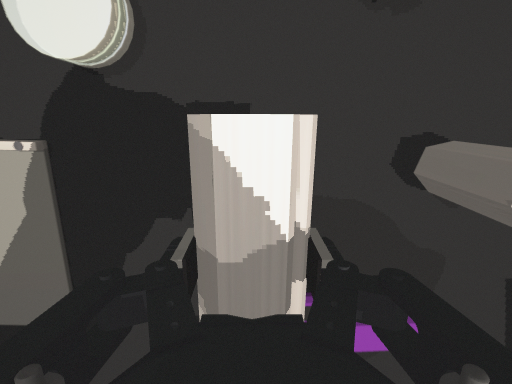

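```bash
cat > barfit.py <<'E'
import sys
from h import *
n=sys.argv[1];z=np.load(f'pics/{n}s.npz');s=dict(tool_rot=z['R'],tool_pos=z['p']);im=cv2.imread(f'pics/{n}.png');d=np.load(f'pics/{n}d.npy')
x0,x1,y0,y1,z0,z1=map(float,sys.argv[2:8])
P,ok=wcloud(im,d,s)
m=ok&(P[...,0]>x0)&(P[...,0]<x1)&(P[...,1]>y0)&(P[...,1]<y1)&(P[...,2]>z0)&(P[...,2]<z1)&(im.min(2)>60)
q=P[m];r=cv2.minAreaRect(q[:,:2].astype(np.float32));print(len(q),np.round(r[0],1),np.round(r[1],1),round(r[2],2),'z',np.percentile(q[:,2],[2,50,98]).round(1),'med',np.median(q,0).round(1))
t=q[q[:,2]>np.percentile(q[:,2],98)-4];A=np.c_[t[:,:2]-t[:,:2].mean(0),np.ones(len(t))];c=np.linalg.lstsq(A,t[:,2],rcond=None)[0];print('top plane slope deg',np.degrees(c[:2]).round(2),'z',c[2].round(1),len(t))
r=cv2.minAreaRect(t[:,:2].astype(np.float32));print('top rect',np.round(r[0],1),np.round(r[1],1),round(r[2],2))
E
python3 barfit.py w2 440 620 -350 -270 90 175
```

```text
24331 [ 538.9 -312.4] [ 70.9 109.7] 87.12 z [128.2 151.4 153. ] med [ 555.4 -312.4  151.4]
top plane slope deg [ 0.14 -0.07] z 151.8 16254
top rect [ 550.5 -313.7] [69.4 86.2] 87.31
```

Request:
carry_out --targets '[-0.008, -0.03, 0, 0, -0.02, -0.075, 0, 0, -0.034, -0.122, 0, 0.5, -0.048, -0.17, 0, 1.1, -0.056, -0.205, 0, 1.1]'

```text
t: 3.25
tool_pos: [476.0, -100.1, 102.8]
tool_rot: [[0.998, -0.067, -0.002], [-0.067, -0.998, 0.001], [-0.002, -0.001, -1.0]]
ft_force: [0.6, 0.5, -4.6]
opening: 0.651
```

```bash
python3 snap.py w3
python3 - <<'E'
from h import *
p,d=camera('top');cv2.imwrite('pics/t3.png',cv2.cvtColor(p,cv2.COLOR_RGB2BGR))
E
```

```text
[ 476.  -100.1  102.8] yaw -3.81 3.25 F [ 0.6  0.5 -4.6] 0.6509490274837453 q6 3.000640541096795
```

View pics/w3.png

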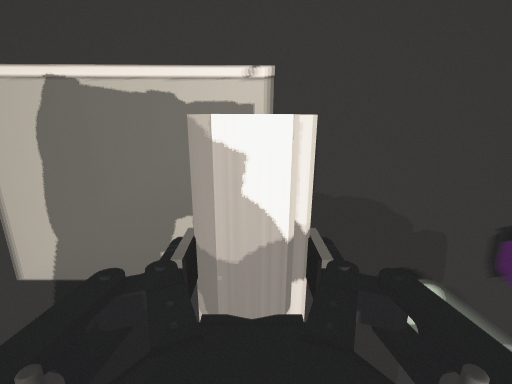

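The plate sits under the held bar. The fence is at v≈70, its right corner at (273,72), and the left plate edge runs (0,185) to (20,280). I'll refine the plate pose.

Run:
```python
from h import *
z=np.load('pics/w3s.npz');s=dict(tool_rot=z['R'],tool_pos=z['p']);im=cv2.imread('pics/w3.png');K,R,t=wcam(s);g=im.min(2).astype(int)
crop(im,0,50,290,300,2.7,'pics/c4.png')
def fit(pts,nm,ax):
    pts=np.array(pts,np.float32);l=cv2.fitLine(pts,cv2.DIST_HUBER,0,.01,.01).ravel()
    a=np.degrees(np.arctan(l[1]/l[0])) if ax=='x' else -np.degrees(np.arctan(l[0]/l[1]));print(nm,round(a,2),l[2:].round(1),len(pts));return l
gx=lambda v,u0,u1,sg: u0+np.argmax(sg*np.diff(g[v,u0:u1]))+.5
gy=lambda u,v0,v1,sg: v0+np.argmax(sg*np.diff(g[v0:v1,u]))+.5
fit([rayK(K,R,t,(gx(v,262,285,-1),v),6)[:2] for v in range(80,112,2)],'right','x')
fit([rayK(K,R,t,(u,gy(u,58,75,1)),14)[:2] for u in range(5,260,5)],'fence far top','y')
fit([rayK(K,R,t,(gx(v,0,40,1),v),6)[:2] for v in range(200,275,3)],'left','x')
fit([rayK(K,R,t,(u,gy(u,270,290,-1)),6)[:2] for u in range(30,95,3)],'near','y')
```

```text
right -5.21 [ 556.4 -123.8] 16
fence far top -4.09 [588.8 -10.1] 51
left -7.24 [443.9 139.9] 25
near -3.78 [396.4 102.2] 22
```

View pics/c4.png

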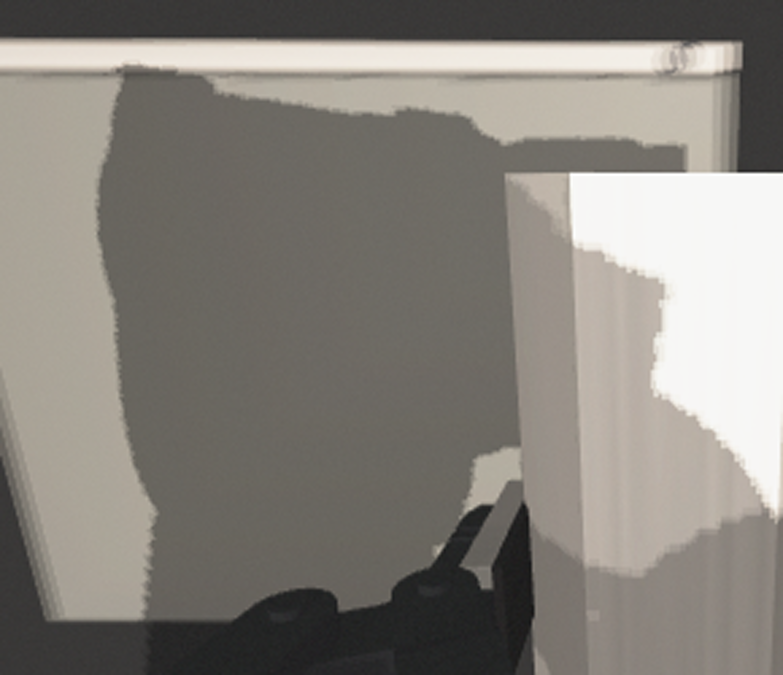

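Request:
carry_out --targets '[0.001, -0.012, 0.005, 0.2, 0.001, -0.018, 0.03, 0.2, 0.001, -0.018, 0.055, 0.2, 0.001, -0.018, 0.073, 0.2, 0.001, -0.018, 0.078, 0.2]'

```text
t: 3.85
tool_pos: [478.4, -84.6, 23.0]
tool_rot: [[0.997, -0.071, -0.005], [-0.071, -0.997, 0.001], [-0.005, -0.001, -1.0]]
ft_force: [0.1, 0.2, -4.7]
opening: 0.65
```

```bash
python3 snap.py w4; python3 snap.py w4
python3 - <<'E'
from h import *
p,d=camera('scene');b=cv2.cvtColor(p,cv2.COLOR_RGB2BGR);crop(b,190,100,390,250,4,'pics/c5.png')
E
```

```text
[478.4 -84.6  23. ] yaw -4.09 3.85 F [ 0.1  0.2 -4.7] 0.6501228565913908 q6 3.037980570866536
[478.7 -84.7  23.6] yaw -4.09 3.9 F [-0.5 -0.3 -5.8] 0.6523555164324335 q6 3.0377847721462437
```

View pics/w4.png

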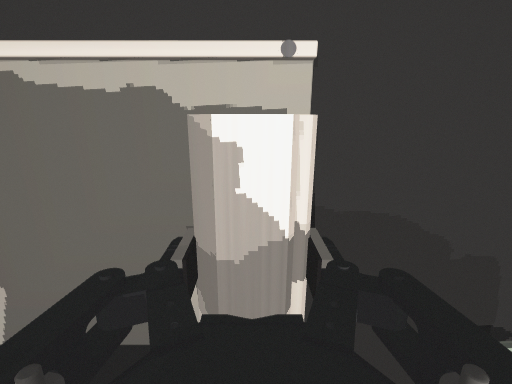

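View pics/c5.png

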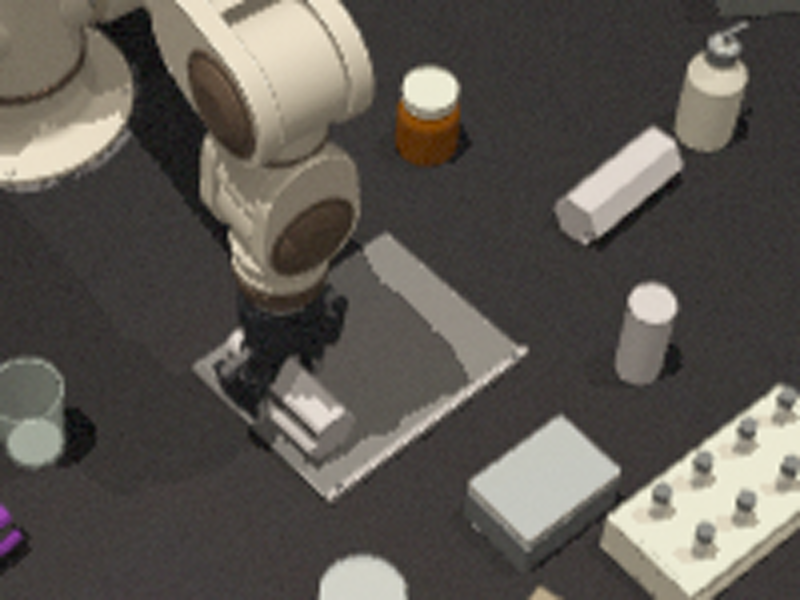

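Request:
carry_out --targets '[0, 0, 0.005, 0, 0, 0, 0.009, 0, 0, 0, 0.0105, 0, 0, 0, 0.0105, 0]'

```text
t: 4.4
tool_pos: [480.0, -84.7, 15.7]
tool_rot: [[0.998, -0.07, -0.0], [-0.07, -0.998, 0.0], [-0.0, -0.0, -1.0]]
ft_force: [0.9, -0.7, -4.4]
opening: 0.648
```

Request:
carry_out --targets '[0, 0, 0.001, 0, 0, 0, 0.002, 0, 0, 0, 0.003, 0]'

```text
t: 4.7
tool_pos: [480.1, -84.6, 12.8]
tool_rot: [[0.998, -0.07, 0.0], [-0.07, -0.998, -0.0], [0.0, 0.0, -1.0]]
ft_force: [0.2, -0.0, -5.1]
opening: 0.653
```

Request:
carry_out --targets '[0, 0, 0.001, 0, 0, 0, 0.0015, 0, 0, 0, 0.002, 0]'

```text
t: 5.0
tool_pos: [480.1, -84.7, 11.8]
tool_rot: [[0.998, -0.07, 0.0], [-0.07, -0.998, -0.0], [0.0, 0.0, -1.0]]
ft_force: [-7.1, 0.1, 11.0]
opening: 0.651
```

Request:
carry_out --targets '[0, 0, 0, 0, 0, 0, 0, 0, 0, 0, 0, 0, 0, 0, 0.004, 0, 0, 0, 0.006, 0]' --claw 1

```text
t: 5.5
tool_pos: [479.9, -84.6, 4.3]
tool_rot: [[0.998, -0.07, -0.0], [-0.07, -0.998, 0.0], [-0.0, -0.0, -1.0]]
ft_force: [-0.5, 0.1, -1.1]
opening: 1.003
```

```bash
python3 snap.py w5; python3 barfit.py w5 400 600 -140 -30 28 70
```

```text
[479.9 -84.6   4.3] yaw -4.03 5.5 F [-0.5  0.1 -1.1] 1.0027472937907105 q6 3.037375592337261
26189 [497.  -83.4] [105.1 103.7] 85.99 z [31.9 55.1 56.6] med [512.9 -87.5  55.1]
top plane slope deg [0.06 0.12] z 55.4 17719
top rect [508.9 -84. ] [104.8  79.8] 85.99
```

View pics/w5.png

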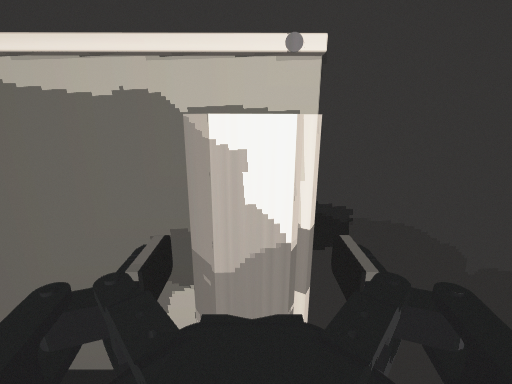

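Request:
carry_out --targets '[0, -0.008, 0, 0, 0, -0.0145, 0, 0, 0, -0.0175, -0.0035, 0, 0, -0.0205, -0.007, 0, 0, -0.0235, -0.0105, 0]'

```text
t: 6.05
tool_pos: [481.7, -60.8, 15.7]
tool_rot: [[0.998, -0.07, 0.0], [-0.07, -0.998, 0.0], [0.0, -0.0, -1.0]]
ft_force: [0.6, -1.2, -0.2]
opening: 0.999
```

```bash
python3 snap.py w6
```

```text
[481.7 -60.8  15.7] yaw -4.01 6.05 F [ 0.6 -1.2 -0.2] 0.9993752012909266 q6 3.086017881008599
```

View pics/w6.png

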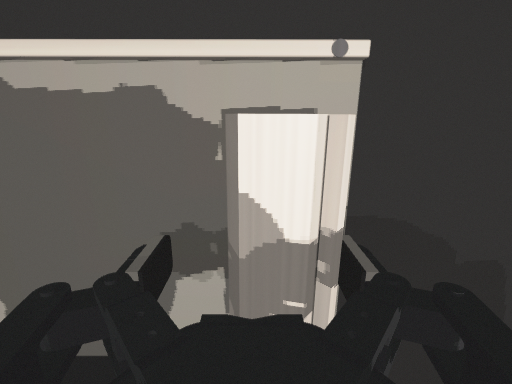

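Request:
carry_out --targets '[0, -0.003, -0.003, 0, 0, -0.006, -0.0055, 0, 0, -0.009, -0.008, 0, 0, -0.0115, -0.0095, 0, 0, -0.013, -0.0105, 0]'

```text
t: 6.6
tool_pos: [482.6, -48.0, 25.9]
tool_rot: [[0.998, -0.07, 0.0], [-0.07, -0.998, 0.0], [0.0, -0.0, -1.0]]
ft_force: [-0.5, -0.0, 0.0]
opening: 0.998
```

```bash
python3 snap.py w7
```

```text
[482.6 -48.   25.9] yaw -4.02 6.6 F [-0.5 -0.   0. ] 0.9984444665745016 q6 3.112637260129311
```

View pics/w7.png

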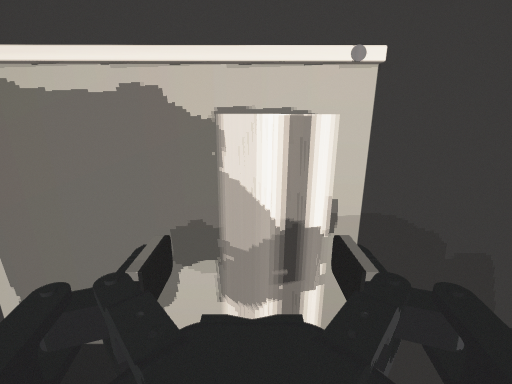

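Request:
carry_out --targets '[0, 0, 0, 0, 0, 0, 0, 0, 0, 0, 0, 0]'

```text
t: 6.95
tool_pos: [482.5, -48.3, 25.7]
tool_rot: [[0.998, -0.07, -0.0], [-0.07, -0.998, 0.0], [-0.0, -0.0, -1.0]]
ft_force: [-0.1, 0.5, -0.1]
opening: 1.0
```

```bash
python3 snap.py w8
```

```text
[482.5 -48.3  25.7] yaw -4.04 6.95 F [-0.1  0.5 -0.1] 0.9998438685817264 q6 3.1122515774541535
```

View pics/w8.png

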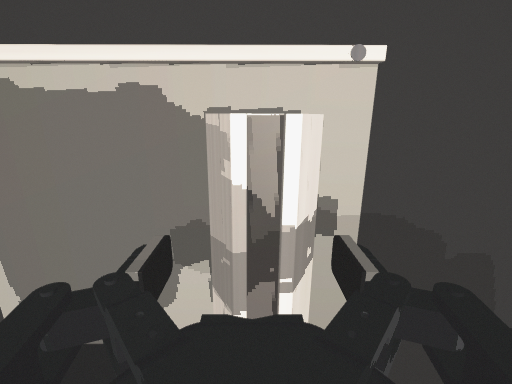

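Request:
carry_out --targets '[0, 0.002, -0.03, 0, 0, 0.002, -0.07, 0, 0, 0.002, -0.11, 0, 0, 0.002, -0.15, 0, 0, 0.002, -0.15, 0]'

```text
t: 7.5
tool_pos: [484.4, -50.5, 181.3]
tool_rot: [[0.997, -0.07, 0.008], [-0.07, -0.998, -0.001], [0.008, 0.0, -1.0]]
ft_force: [0.4, -0.7, -0.3]
opening: 1.002
```

```bash
python3 snap.py w9;python3 barfit.py w9 400 560 -110 -20 33 70
python3 - <<'E'
from h import *
p,d=camera('scene');b=cv2.cvtColor(p,cv2.COLOR_RGB2BGR);cv2.imwrite('pics/s9.png',b);crop(b,320,120,380,170,12,'pics/c6.png')
E
```

```text
[484.4 -50.5 181.3] yaw -4.04 7.5 F [ 0.4 -0.7 -0.3] 1.0021225067039192 q6 3.108152490551234
5997 [485.8 -55.1] [ 55.8 129.8] 85.67 z [34.1 47.6 56.5] med [492.4 -55.3  47.6]
top plane slope deg [-0.01 -0.02] z 55.2 1921
top rect [486.  -55.1] [ 33.7 129.8] 85.33
```

View pics/c6.png

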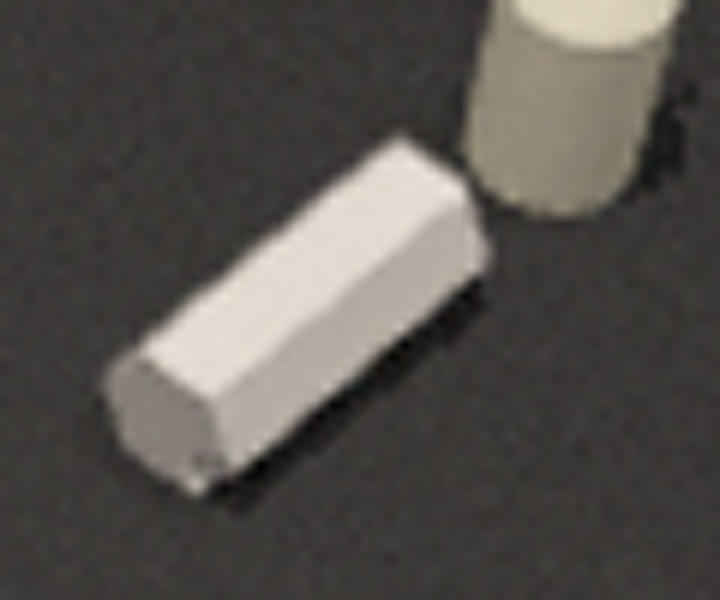

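View pics/w9.png

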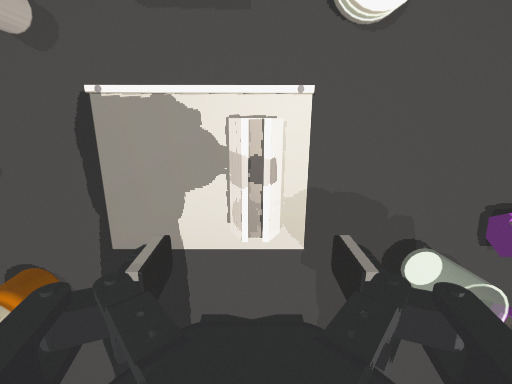

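Request:
carry_out --targets '[0, -0.03, 0, -8.5, 0, -0.065, 0, -17, 0, -0.1, 0, -25.5, 0, -0.135, 0, -34, 0, -0.17, 0, -42.5]'

```text
t: 8.1
tool_pos: [493.6, 120.5, 173.9]
tool_rot: [[0.779, 0.627, -0.002], [0.627, -0.779, -0.001], [-0.002, -0.001, -1.0]]
ft_force: [0.6, -0.2, 0.6]
opening: 0.997
```

```bash
cat > mv.py <<'E'
import sys
from h import *
s=sense();R=s['tool_rot'];p=s['tool_pos'];T=np.array(list(map(float,sys.argv[1:4])))
print(s['t'],p.round(1),'yaw',np.degrees(np.arctan2(R[1,0],R[0,0])).round(2),'q',s['q'].round(2),'F',s['ft_force'].round(1),'tool shift mm',(R.T@(T-p)).round(1))
E
python3 mv.py 533 330 180; python3 barfit.py w9 400 560 -110 -20 33 70|head -1
```

```text
8.1 [493.6 120.5 173.9] yaw 38.81 q [ 0.24 -0.02 -0.05  1.55 -0.    2.7 ] F [ 0.6 -0.2  0.6] tool shift mm [ 162.  -138.6   -6.3]
5998 [485.8 -54.3] [ 55.8 129.8] 85.67 z [34.1 47.6 56.5] med [492.3 -54.5  47.6]
```

Request:
carry_out --targets '[0.032, -0.028, 0, -8.5, 0.064, -0.055, 0, -17, 0.097, -0.083, 0, -25.5, 0.13, -0.11, 0, -34, 0.16, -0.138, -0.006, -42.5]'

```text
t: 8.6
tool_pos: [533.2, 328.3, 178.8]
tool_rot: [[0.151, 0.989, -0.003], [0.989, -0.151, -0.002], [-0.003, -0.003, -1.0]]
ft_force: [0.4, -0.3, 0.3]
opening: 1.002
```

Request:
carry_out --targets '[0, 0, 0, -8.5, 0, 0, 0, -17, 0, 0, 0, -25.5, 0, 0, 0, -34, 0, 0, 0, -42.5]'

```text
t: 9.1
tool_pos: [533.3, 326.6, 179.6]
tool_rot: [[-0.557, 0.831, -0.003], [0.831, 0.557, -0.002], [0.0, -0.003, -1.0]]
ft_force: [-0.2, -0.1, -0.5]
opening: 1.004
```

Request:
carry_out --targets '[0, 0, 0, -8.5, 0, 0, 0, -17, 0, 0, 0, -25.5, 0, 0, 0, -34, 0, 0, 0, -42.5]'

```text
t: 9.6
tool_pos: [533.3, 326.5, 179.6]
tool_rot: [[-0.972, 0.237, -0.003], [0.237, 0.972, -0.002], [0.002, -0.002, -1.0]]
ft_force: [0.1, 0.4, 0.7]
opening: 0.998
```

Request:
carry_out --targets '[0, 0, 0, -8.5, 0, 0, 0, -17, 0, 0, 0, -25.5, 0, 0, 0, -34, 0, 0, 0, -42.5]'

```text
t: 10.1
tool_pos: [533.3, 326.5, 179.6]
tool_rot: [[-0.876, -0.482, -0.003], [-0.482, 0.876, -0.002], [0.003, -0.0, -1.0]]
ft_force: [0.0, -0.2, -0.5]
opening: 1.0
```

Request:
carry_out --targets '[0, 0, 0, -8.5, 0, 0, 0, -17, 0, 0, 0, -25.5, 0, 0, 0, -34, 0, 0, 0, -42.5]'

```text
t: 10.6
tool_pos: [533.3, 326.6, 179.6]
tool_rot: [[-0.32, -0.947, -0.002], [-0.947, 0.32, -0.002], [0.002, 0.002, -1.0]]
ft_force: [-0.3, 0.8, 0.8]
opening: 0.999
```

```bash
python3 mv.py 533 330 180
```

```text
10.6 [533.3 326.6 179.6] yaw -108.68 q [ 0.55  0.26  0.27  1.59 -0.   -0.7 ] F [-0.3  0.8  0.8] tool shift mm [-3.2  1.4 -0.4]
```

Request:
carry_out --targets '[0, 0, 0, -8, 0, 0, 0, -16, 0, 0, 0, -16]'

```text
t: 10.9
tool_pos: [533.3, 326.6, 179.9]
tool_rot: [[-0.051, -0.999, -0.002], [-0.999, 0.051, -0.001], [0.001, 0.002, -1.0]]
ft_force: [0.5, 0.8, -1.2]
opening: 1.0
```

```bash
python3 snap.py w10; python3 barfit.py w10 460 610 240 420 15 70;python3 - <<'E'
from h import *
crop('pics/w10.png',200,90,320,260,3.5,'pics/c7.png')
E
```

```text
[533.3 326.6 179.9] yaw -92.91 10.9 F [ 0.5  0.8 -1.2] 1.0000282014197375 q6 -0.9704832380161345
5998 [534.  331.3] [130.4  57.8] 89.18 z [25.7 48.7 50.8] med [533.7 324.5  48.7]
top plane slope deg [ 0.06 -0.04] z 49.4 3629
top rect [534.2 331.2] [130.4  33.6] 89.11
```

View pics/w10.png

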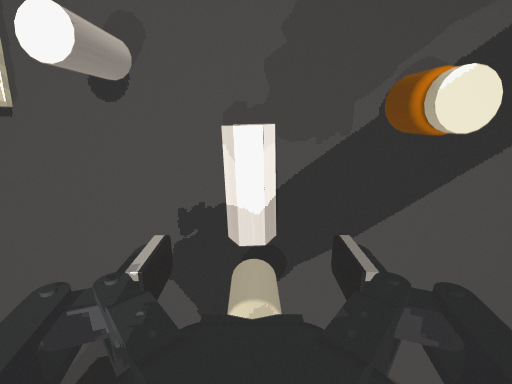

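View pics/c7.png

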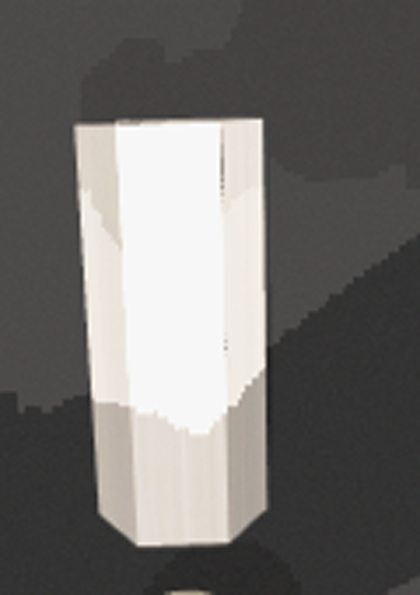

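Request:
carry_out --targets '[-0.005, 0, 0.03, -2, -0.005, 0, 0.075, -2, -0.005, 0, 0.115, -2, -0.005, 0, 0.15, -2, -0.005, 0, 0.178, -2]'

```text
t: 11.45
tool_pos: [532.8, 331.1, 0.4]
tool_rot: [[-0.023, -1.0, -0.003], [-1.0, 0.023, -0.002], [0.002, 0.003, -1.0]]
ft_force: [0.3, 0.3, 0.3]
opening: 1.0
```

Request:
carry_out --targets '[0, 0, 0, 0, 0, 0, 0, 0, 0, 0, 0, 0, 0, 0, 0, 0, 0, 0, 0, 0]' --claw -0.3 --squeeze 45

```text
t: 11.95
tool_pos: [534.5, 332.2, 4.7]
tool_rot: [[-0.018, -1.0, 0.001], [-1.0, 0.018, 0.001], [-0.001, -0.001, -1.0]]
ft_force: [1.9, 0.8, -0.4]
opening: 0.654
```

Request:
carry_out --targets '[0, 0, -0.01, 0, 0, 0, -0.03, 0, 0, 0, -0.06, 0, 0, 0, -0.085, 0, 0, 0, -0.09, 0]'

```text
t: 12.45
tool_pos: [535.5, 332.8, 98.2]
tool_rot: [[-0.018, -1.0, 0.005], [-1.0, 0.018, 0.003], [-0.003, -0.005, -1.0]]
ft_force: [1.0, 0.3, -3.1]
opening: 0.654
```

```bash
python3 snap.py w11; python3 barfit.py w11 460 610 240 420 80 175
```

```text
[535.5 332.8  98.2] yaw -91.04 12.45 F [ 1.   0.3 -3.1] 0.6537138527749798 q6 -0.9965982924796716
23472 [543.5 317.8] [103.2  88.1] 87.78 z [118.7 142.4 144.1] med [533.9 303.  142.4]
top plane slope deg [3.6  0.68] z 143.1 15339
top rect [536.9 311.6] [93.6 73.5] 53.3
```

View pics/w11.png

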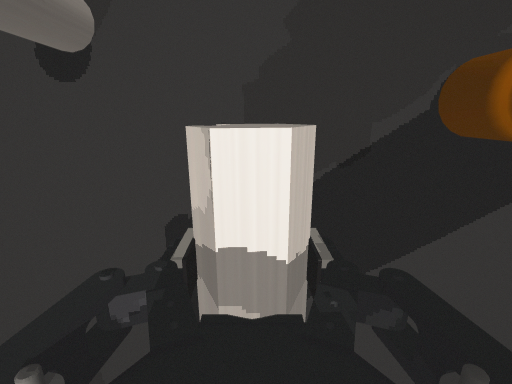

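Request:
carry_out --targets '[0.03, 0.004, 0, 8, 0.065, 0.008, -0.005, 16, 0.105, 0.013, -0.005, 24.5, 0.145, 0.019, -0.005, 33, 0.185, 0.024, -0.005, 41.5]'

```text
t: 13.0
tool_pos: [505.6, 145.8, 97.3]
tool_rot: [[-0.68, -0.733, -0.002], [-0.733, 0.68, -0.001], [0.002, 0.001, -1.0]]
ft_force: [0.6, -0.6, -4.4]
opening: 0.656
```

```bash
python3 mv.py 492 34 98
```

```text
13.0 [505.6 145.8  97.3] yaw -132.86 q [ 0.28  0.02 -0.15  1.4  -0.   -0.54] F [ 0.6 -0.6 -4.4] tool shift mm [ 91.2 -66.1  -0.6]
```

Request:
carry_out --targets '[0.018, -0.013, 0, 8.5, 0.036, -0.026, 0, 17, 0.055, -0.04, 0, 25.5, 0.075, -0.054, 0, 34, 0.091, -0.066, 0, 42.5]'

```text
t: 13.5
tool_pos: [492.9, 34.5, 97.4]
tool_rot: [[-0.997, -0.08, -0.002], [-0.08, 0.997, -0.0], [0.002, -0.0, -1.0]]
ft_force: [0.7, -0.7, -4.4]
opening: 0.652
```

Request:
carry_out --targets '[0, 0, 0.02, 8.5, 0, 0, 0.03, 8.5, 0, 0, 0.03, 8.5]'

```text
t: 13.8
tool_pos: [492.3, 35.7, 66.3]
tool_rot: [[-0.998, 0.057, -0.004], [0.057, 0.998, -0.0], [0.004, -0.0, -1.0]]
ft_force: [0.6, -0.7, -2.9]
opening: 0.648
```

```bash
python3 snap.py w12; python3 mv.py 492 34 50
```

```text
[492.3  35.7  66.3] yaw 176.72 13.8 F [ 0.6 -0.7 -2.9] 0.6483780233303738 q6 0.12951762812275708
13.85 [493.   35.9  67.6] yaw 176.73 q [ 0.07 -0.04 -0.27  1.34  0.    0.13] F [-0.8 -0.5 -3.9] tool shift mm [ 0.8 -2.  17.6]
```

View pics/w12.png

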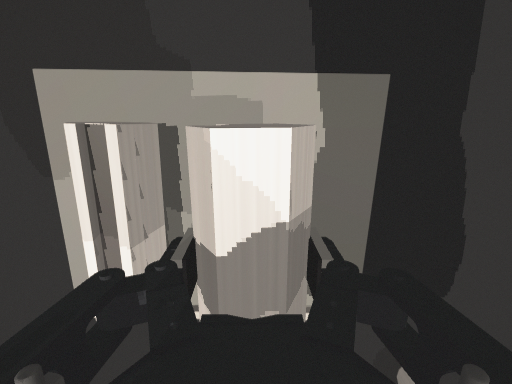

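Request:
carry_out --targets '[0.001, -0.0015, 0.01, 0.7, 0.001, -0.0015, 0.025, 0.7, 0.001, -0.0015, 0.04, 0.7, 0.001, -0.0015, 0.048, 0.7]'

```text
t: 14.25
tool_pos: [491.7, 34.3, 18.5]
tool_rot: [[-0.997, 0.073, -0.002], [0.073, 0.997, -0.0], [0.002, -0.0, -1.0]]
ft_force: [-1.3, -0.1, -4.0]
opening: 0.654
```

Request:
carry_out --targets '[0, 0, 0.003, 0, 0, 0, 0.005, 0, 0, 0, 0.006, 0, 0, 0, 0.006, 0]'

```text
t: 14.65
tool_pos: [493.1, 34.3, 15.1]
tool_rot: [[-0.997, 0.074, 0.001], [0.074, 0.997, 0.0], [-0.001, 0.0, -1.0]]
ft_force: [-0.7, -0.7, -3.6]
opening: 0.652
```

Request:
carry_out --targets '[0, 0, 0.001, 0, 0, 0, 0.002, 0, 0, 0, 0.003, 0, 0, 0, 0.004, 0]'

```text
t: 15.05
tool_pos: [492.8, 34.3, 10.7]
tool_rot: [[-0.997, 0.074, 0.0], [0.074, 0.997, -0.0], [-0.0, -0.0, -1.0]]
ft_force: [0.0, 0.4, -3.9]
opening: 0.652
```

Request:
carry_out --targets '[0, 0, 0.0007, 0, 0, 0, 0.0014, 0, 0, 0, 0.002, 0, 0, 0, 0.002, 0]'

```text
t: 15.45
tool_pos: [492.9, 34.2, 10.5]
tool_rot: [[-0.997, 0.074, 0.001], [0.074, 0.997, 0.0], [-0.001, 0.0, -1.0]]
ft_force: [-7.8, -1.1, 13.7]
opening: 0.651
```

Request:
carry_out --targets '[0, 0, 0, 0, 0, 0, 0, 0, 0, 0, 0, 0, 0, 0, 0.002, 0, 0, 0, 0.003, 0]' --claw 0.65

```text
t: 15.95
tool_pos: [492.7, 34.3, 5.5]
tool_rot: [[-0.997, 0.074, -0.0], [0.074, 0.997, 0.0], [0.0, -0.0, -1.0]]
ft_force: [-0.3, -0.5, 0.4]
opening: 0.826
```

```bash
python3 snap.py w13
```

```text
[492.7  34.3   5.5] yaw 175.77 15.95 F [-0.3 -0.5  0.4] 0.8260440755194568 q6 0.14321437174809765
```

View pics/w13.png

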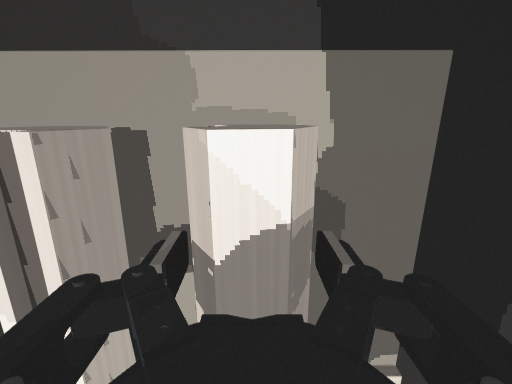

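Request:
carry_out --targets '[0, 0.004, 0, 0, 0, 0.008, 0, 0, 0, 0.011, -0.0035, 0, 0, 0.014, -0.007, 0, 0, 0.017, -0.0105, 0]'

```text
t: 16.5
tool_pos: [494.0, 51.6, 16.7]
tool_rot: [[-0.997, 0.074, -0.0], [0.074, 0.997, 0.0], [0.0, 0.0, -1.0]]
ft_force: [-1.0, -1.5, 0.2]
opening: 0.824
```

Request:
carry_out --targets '[0, 0.003, -0.003, 0, 0, 0.006, -0.0055, 0, 0, 0.009, -0.008, 0, 0, 0.0115, -0.0095, 0, 0, 0.013, -0.0105, 0]'

```text
t: 17.0
tool_pos: [495.1, 64.5, 26.9]
tool_rot: [[-0.997, 0.074, 0.0], [0.074, 0.997, 0.0], [-0.0, 0.0, -1.0]]
ft_force: [0.0, 0.1, -0.2]
opening: 0.827
```

Request:
carry_out --targets '[0, 0, 0, 0, 0, 0, 0, 0, 0, 0, 0, 0]'

```text
t: 17.3
tool_pos: [494.9, 64.1, 26.6]
tool_rot: [[-0.997, 0.074, -0.0], [0.074, 0.997, -0.0], [0.0, -0.0, -1.0]]
ft_force: [0.4, 0.4, 0.3]
opening: 0.823
```

```bash
python3 snap.py w14
```

```text
[494.9  64.1  26.6] yaw 175.76 17.3 F [0.4 0.4 0.3] 0.8228924526009856 q6 0.2027571665642471
```

View pics/w14.png

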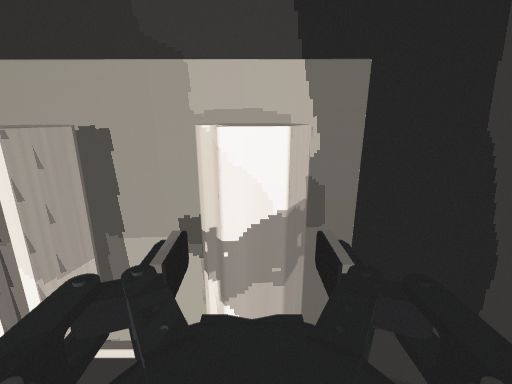

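Run:
```python
from h import *
crop('pics/w14.png',185,115,325,325,2.8,'pics/c8.png')
p,d=camera('scene');b=cv2.cvtColor(p,cv2.COLOR_RGB2BGR);cv2.imwrite('pics/s14.png',b);crop(b,220,120,340,220,6,'pics/c9.png')
```

```text
(no output)
```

View pics/c8.png

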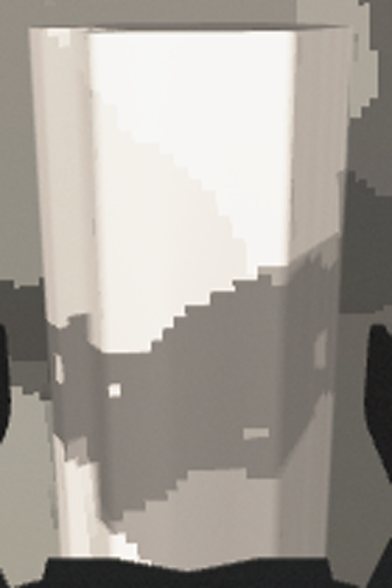

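View pics/c9.png

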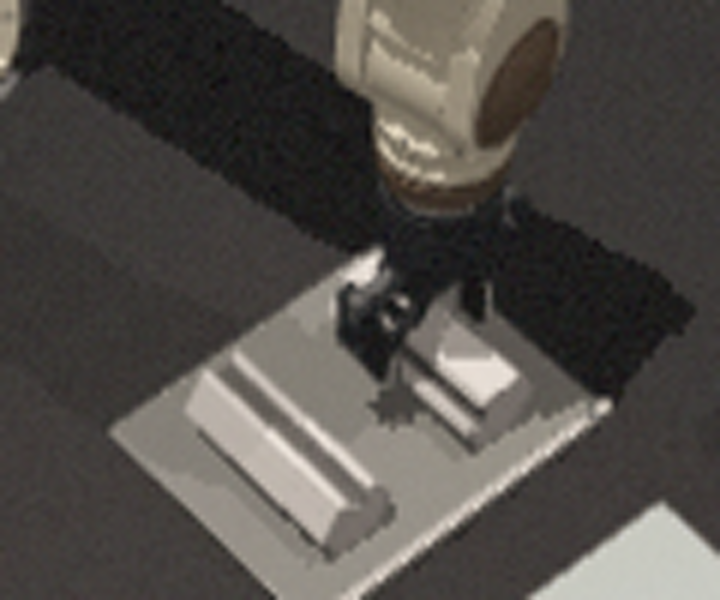

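Request:
carry_out --targets '[0, -0.001, 0.008, 0, 0, -0.001, 0.016, 0, 0, -0.001, 0.021, 0, 0, -0.001, 0.021, 0]'

```text
t: 17.8
tool_pos: [494.1, 63.1, 4.5]
tool_rot: [[-0.997, 0.074, -0.002], [0.074, 0.997, -0.0], [0.002, -0.0, -1.0]]
ft_force: [-0.1, -0.4, -0.9]
opening: 0.824
```

```bash
python3 snap.py w15
```

```text
[494.1  63.1   4.5] yaw 175.76 17.8 F [-0.1 -0.4 -0.9] 0.8242317198683159 q6 0.20084661511599006
```

View pics/w15.png

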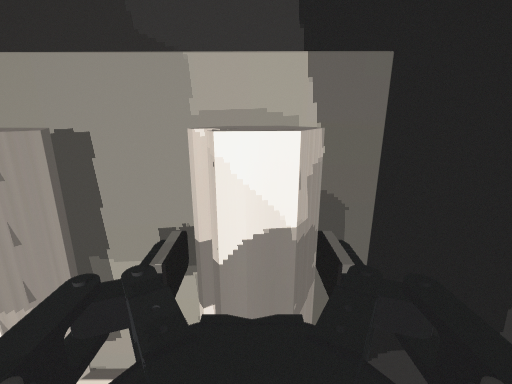

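Request:
carry_out --targets '[0, 0.005, 0, 0, 0, 0.0105, 0, 0, 0, 0.0135, -0.0035, 0, 0, 0.0165, -0.007, 0, 0, 0.0195, -0.0105, 0]'

```text
t: 18.35
tool_pos: [496.4, 83.0, 16.9]
tool_rot: [[-0.997, 0.074, 0.0], [0.074, 0.997, 0.0], [-0.0, 0.0, -1.0]]
ft_force: [-0.8, -0.9, 0.5]
opening: 0.826
```

Request:
carry_out --targets '[0, 0.003, -0.003, 0, 0, 0.006, -0.0055, 0, 0, 0.009, -0.008, 0, 0, 0.0115, -0.0095, 0, 0, 0.0125, -0.0105, 0]'

```text
t: 18.85
tool_pos: [497.4, 95.5, 26.9]
tool_rot: [[-0.997, 0.073, 0.0], [0.073, 0.997, 0.0], [-0.0, 0.0, -1.0]]
ft_force: [0.1, -0.1, -0.7]
opening: 0.826
```

Request:
carry_out --targets '[0, 0, 0, 0, 0, 0, 0, 0, 0, 0, 0, 0, 0, 0, 0, 0]'

```text
t: 19.25
tool_pos: [497.2, 95.0, 26.7]
tool_rot: [[-0.997, 0.074, -0.0], [0.074, 0.997, -0.0], [0.0, -0.0, -1.0]]
ft_force: [-0.5, -0.3, 0.1]
opening: 0.827
```

```bash
python3 snap.py w16
```

```text
[497.2  95.   26.7] yaw 175.76 19.25 F [-0.5 -0.3  0.1] 0.8269417965586996 q6 0.26278477270746037
```

View pics/w16.png

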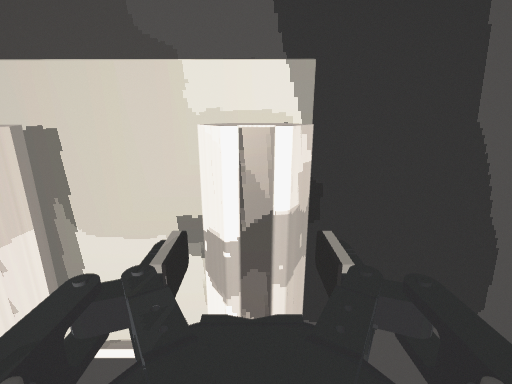

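Groove B is up. I'll retract straight up, move aside so the plate is visible, and check.

Request:
carry_out --targets '[0, 0, -0.03, 0, 0, 0, -0.07, 0, 0, 0, -0.11, 0, 0, 0, -0.15, 0, 0, -0.03, -0.19, 0]'

```text
t: 19.8
tool_pos: [495.0, 66.5, 218.2]
tool_rot: [[-0.997, 0.071, 0.0], [0.071, 0.997, 0.001], [-0.0, 0.001, -1.0]]
ft_force: [1.3, -0.5, 0.9]
opening: 0.831
```

Request:
carry_out --targets '[0.02, -0.03, -0.03, 0, 0.04, -0.04, -0.05, 0, 0.05, -0.045, -0.05, 0, 0.05, -0.045, -0.05, 0, 0.05, -0.045, -0.05, 0]'

```text
t: 20.3
tool_pos: [442.0, 24.2, 265.5]
tool_rot: [[-0.997, 0.074, -0.001], [0.074, 0.997, 0.0], [0.001, -0.0, -1.0]]
ft_force: [-0.5, 0.5, 0.4]
opening: 0.827
```

```bash
python3 snap.py w17; python3 barfit.py w17 400 570 -110 0 33 70;python3 barfit.py w17 400 570 40 150 33 70
python3 - <<'E'
from h import *
p,d=camera('scene');b=cv2.cvtColor(p,cv2.COLOR_RGB2BGR);cv2.imwrite('pics/s17.png',b)
E
```

```text
[442.   24.2 265.5] yaw 175.78 20.3 F [-0.5  0.5  0.4] 0.8267981206980956 q6 0.12845086783880857
3291 [485.9 -55. ] [ 55.7 130.3] 85.57 z [34.3 47.8 56.5] med [480.  -51.6  47.8]
top plane slope deg [-0.09 -0.54] z 55.2 1073
top rect [486.1 -54.6] [ 33.5 129.6] 85.36
3307 [495.9  95.8] [ 56.  130.5] 85.89 z [34.  47.7 56.5] med [488.8  93.3  47.7]
top plane slope deg [-0.03  0.25] z 55.1 1080
top rect [495.9  96.1] [ 33.3 129.7] 85.85
```

View pics/w17.png

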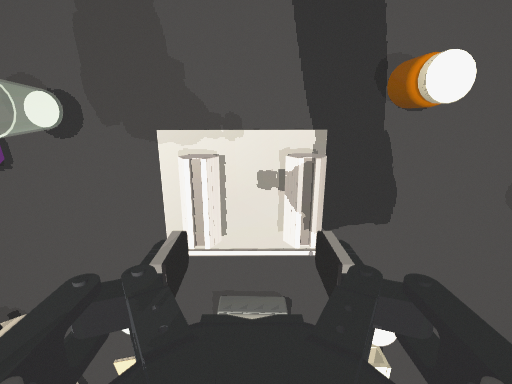

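View pics/s17.png

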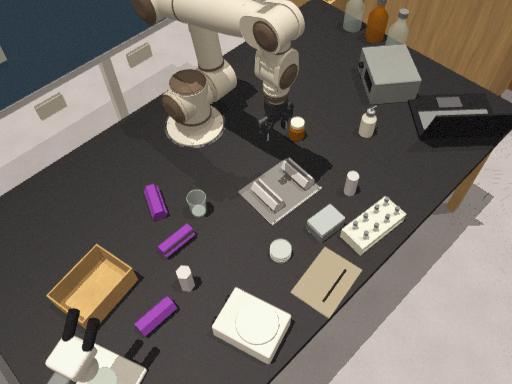

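Run:
```python
from h import *
z=np.load('pics/w17s.npz');s=dict(tool_rot=z['R'],tool_pos=z['p']);im=cv2.imread('pics/w17.png');K,R,t=wcam(s);g=im.min(2).astype(int)
crop(im,150,120,340,260,4,'pics/c10.png')
ex=np.array([.9974,-.0715]);ey=np.array([.0715,.9974])
def edge(v,u0,u1,sg): return u0+np.argmax(sg*np.diff(g[v,u0:u1]))+.5
for nm,vs,u0,u1,sg in [('right',range(135,150,3),318,336,-1),('left',range(135,240,15),150,175,1)]:
    print(nm,[ (ey@rayK(K,R,t,(edge(v,u0,u1,sg),v),6)[:2]).round(1) for v in vs])
print('A',ey@[485.9,-55],'B',ey@[495.9,95.9])
d=np.load('pics/w17d.npy');P,ok=wcloud(im,d,s);yp=P[...,:2]@ey;xp=P[...,:2]@ex
m=ok&(P[...,2]>3)&(P[...,2]<8)&(xp>400)&(xp<560)&(g>90);print('plate depth y range',np.percentile(yp[m],[.2,99.8]).round(1))
mb=ok&(P[...,2]>20)&(yp>100)&(yp<160)&(xp>400)&(xp<560);print('B max y',np.percentile(yp[mb],99.5).round(1))
```

```text
right [np.float64(165.0), np.float64(165.3), np.float64(165.7), np.float64(164.5), np.float64(164.8)]
left [np.float64(-83.6), np.float64(-82.8), np.float64(-83.5), np.float64(-84.1), np.float64(-83.3), np.float64(-83.9), np.float64(-83.0)]
A -20.115150000000003 B 131.10751
plate depth y range [-83.6 163.8]
B max y 157.4
```

View pics/c10.png

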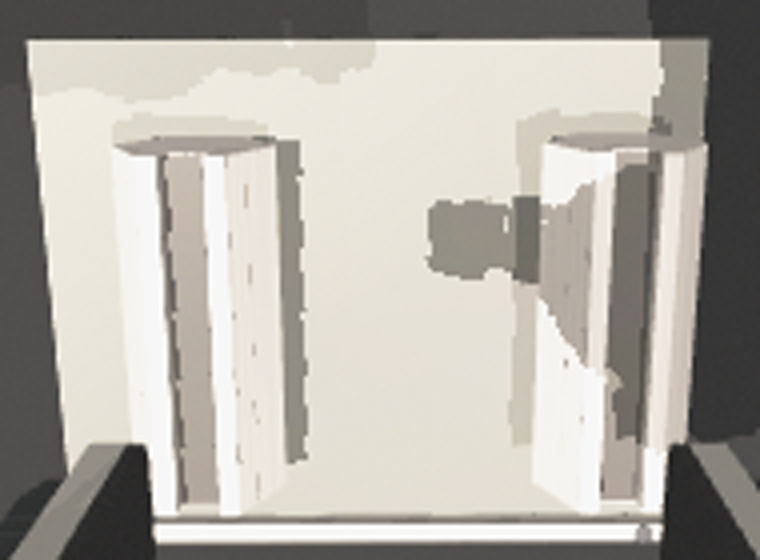

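B is wholly on the plate, but with only about 5 mm of margin at the side edge and a wide gap to A. There is plenty of time, so I'll lift it and set it about 40 mm further in.

```bash
python3 mv.py 495.9 95.9 120
```

```text
20.4 [442.1  24.4 265.3] yaw 175.8 q [ 0.06 -0.15  0.01  1.73  0.    0.13] F [ 1.1  0.8 -0.5] tool shift mm [-48.7  75.3 145.2]
```

Request:
carry_out --targets '[-0.012, 0.018, 0.02, 0, -0.024, 0.037, 0.055, 0, -0.037, 0.057, 0.09, 0, -0.0487, 0.0753, 0.125, 0, -0.0487, 0.0753, 0.145, 0]' --claw 1

```text
t: 20.9
tool_pos: [495.7, 97.4, 117.1]
tool_rot: [[-0.997, 0.071, -0.005], [0.071, 0.997, -0.001], [0.005, -0.001, -1.0]]
ft_force: [-0.4, -0.6, -0.0]
opening: 1.001
```

```bash
python3 snap.py w18; python3 mv.py 495.9 95.9 11; python3 barfit.py w18 400 570 40 150 33 70
```

```text
[495.7  97.4 117.1] yaw 175.91 20.9 F [-0.4 -0.6 -0. ] 1.0006765058694072 q6 0.2652633721457968
20.95 [494.2  96.5 114.8] yaw 175.89 q [ 0.19 -0.03 -0.17  1.44  0.    0.26] F [-0.1  0.1 -2.9] tool shift mm [ -2.6  -0.2 103.8]
9409 [496.6  96.5] [ 56.1 131. ] 86.12 z [34.1 47.6 56.4] med [488.1  96.8  47.6]
top plane slope deg [-0.   -0.05] z 55.2 3105
top rect [496.4  96.6] [ 33.3 130. ] 85.96
```

View pics/w18.png

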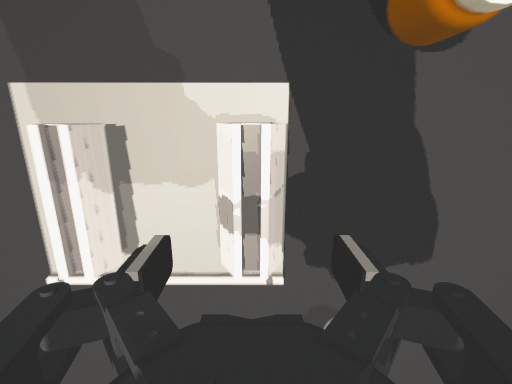

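Request:
carry_out --targets '[-0.001, 0, 0.025, 0, -0.001, 0, 0.055, 0, -0.001, 0, 0.085, 0, -0.001, 0, 0.105, 0, -0.001, 0, 0.107, 0]'

```text
t: 21.45
tool_pos: [495.2, 95.3, 12.0]
tool_rot: [[-0.997, 0.073, -0.005], [0.073, 0.997, -0.001], [0.005, -0.001, -1.0]]
ft_force: [0.0, -0.9, 0.0]
opening: 0.996
```

Request:
carry_out --targets '[0, 0, 0, 0, 0, 0, 0, 0, 0, 0, 0, 0, 0, 0, 0, 0, 0, 0, 0, 0]' --claw -0.3 --squeeze 45

```text
t: 21.95
tool_pos: [498.0, 95.9, 16.8]
tool_rot: [[-0.997, 0.074, 0.003], [0.074, 0.997, 0.001], [-0.003, 0.001, -1.0]]
ft_force: [-2.4, 2.3, 5.9]
opening: 0.648
```

Request:
carry_out --targets '[0, 0, -0.005, 0, 0, 0, -0.015, 0, 0, 0, -0.025, 0, 0, 0, -0.03, 0, 0, 0, -0.03, 0]'

```text
t: 22.45
tool_pos: [497.7, 95.5, 46.0]
tool_rot: [[-0.997, 0.074, 0.002], [0.074, 0.997, 0.0], [-0.002, 0.0, -1.0]]
ft_force: [0.1, -0.3, -4.1]
opening: 0.646
```

```bash
python3 snap.py w19; python3 mv.py 493 56 40
```

```text
[497.7  95.5  46. ] yaw 175.76 22.45 F [ 0.1 -0.3 -4.1] 0.6456505826136728 q6 0.26355046785326547
22.5 [497.3  95.4  45.3] yaw 175.77 q [ 0.19 -0.01 -0.28  1.3  -0.    0.26] F [ 0.2  0.2 -4.7] tool shift mm [  1.4 -39.7   5.3]
```

View pics/w19.png

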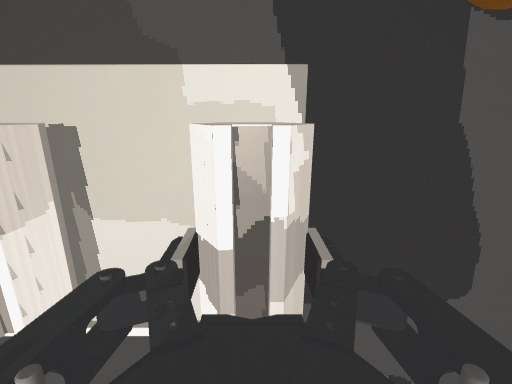

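Request:
carry_out --targets '[0, -0.012, 0, 0, 0, -0.026, 0, 0, 0, -0.036, 0.004, 0, 0, -0.04, 0.012, 0, 0, -0.04, 0.02, 0]'

```text
t: 23.0
tool_pos: [493.9, 54.6, 23.9]
tool_rot: [[-0.997, 0.075, -0.0], [0.075, 0.997, -0.0], [0.0, -0.0, -1.0]]
ft_force: [-0.3, 0.1, -4.0]
opening: 0.65
```

Request:
carry_out --targets '[0, 0, 0.002, 0, 0, 0, 0.004, 0, 0, 0, 0.006, 0, 0, 0, 0.007, 0]'

```text
t: 23.4
tool_pos: [494.1, 55.8, 17.7]
tool_rot: [[-0.997, 0.073, 0.0], [0.073, 0.997, 0.0], [-0.0, 0.0, -1.0]]
ft_force: [-0.8, 0.1, -4.2]
opening: 0.649
```

Request:
carry_out --targets '[0, 0, 0.0007, 0, 0, 0, 0.0014, 0, 0, 0, 0.002, 0, 0, 0, 0.0025, 0]'

```text
t: 23.8
tool_pos: [494.2, 55.7, 16.7]
tool_rot: [[-0.997, 0.074, 0.001], [0.074, 0.997, 0.0], [-0.001, 0.0, -1.0]]
ft_force: [-9.0, 0.2, 13.8]
opening: 0.649
```

Landed. Releasing and retracting.

Request:
carry_out --targets '[0, 0, 0, 0, 0, 0, 0, 0, 0, 0, 0, 0, 0, 0, 0, 0]' --claw 0.65

```text
t: 24.2
tool_pos: [494.1, 55.5, 15.3]
tool_rot: [[-0.997, 0.074, 0.0], [0.074, 0.997, 0.0], [-0.0, 0.0, -1.0]]
ft_force: [0.6, 0.3, 0.0]
opening: 0.823
```

Request:
carry_out --targets '[0, 0, -0.02, 0, 0, 0, -0.06, 0, 0, 0, -0.1, 0, 0, 0, -0.15, 0, 0, 0, -0.19, 0]'

```text
t: 24.7
tool_pos: [494.1, 55.5, 208.0]
tool_rot: [[-0.997, 0.074, 0.002], [0.074, 0.997, 0.0], [-0.002, 0.0, -1.0]]
ft_force: [0.9, 0.4, -0.3]
opening: 0.823
```

Request:
carry_out --targets '[0.02, -0.02, -0.03, 0, 0.04, -0.035, -0.05, 0, 0.05, -0.045, -0.05, 0, 0.05, -0.045, -0.05, 0, 0.05, -0.045, -0.05, 0]'

```text
t: 25.2
tool_pos: [441.0, 14.3, 254.1]
tool_rot: [[-0.997, 0.074, -0.001], [0.074, 0.997, 0.0], [0.001, 0.0, -1.0]]
ft_force: [-0.5, 0.3, -0.3]
opening: 0.824
```

```bash
python3 snap.py w20; python3 barfit.py w20 400 570 -110 0 33 70;python3 barfit.py w20 400 570 10 110 33 70
python3 - <<'E'
from h import *
crop('pics/w20.png',100,90,380,290,2.8,'pics/c11.png')
p,d=camera('scene');b=cv2.cvtColor(p,cv2.COLOR_RGB2BGR);cv2.imwrite('pics/s20.png',b)
p,d=camera('top');b=cv2.cvtColor(p,cv2.COLOR_RGB2BGR);cv2.imwrite('pics/t20.png',b)
E
```

```text
[441.   14.3 254.1] yaw 175.74 25.2 F [-0.5  0.3 -0.3] 0.8244879106431094 q6 0.1068314943590237
3551 [486.2 -55.2] [ 56.2 130.8] 85.68 z [34.1 47.6 56.5] med [480.3 -52.3  47.6]
top plane slope deg [-0.02 -0.11] z 55.2 1149
top rect [486. -55.] [ 33.4 130.2] 85.66
3553 [492.5  55.2] [ 55.5 130.7] 86.11 z [34.2 47.6 56.5] med [486.3  53.9  47.6]
top plane slope deg [0.03 0.11] z 55.2 1147
top rect [492.4  55.1] [ 33.5 130.4] 85.37
```

View pics/c11.png

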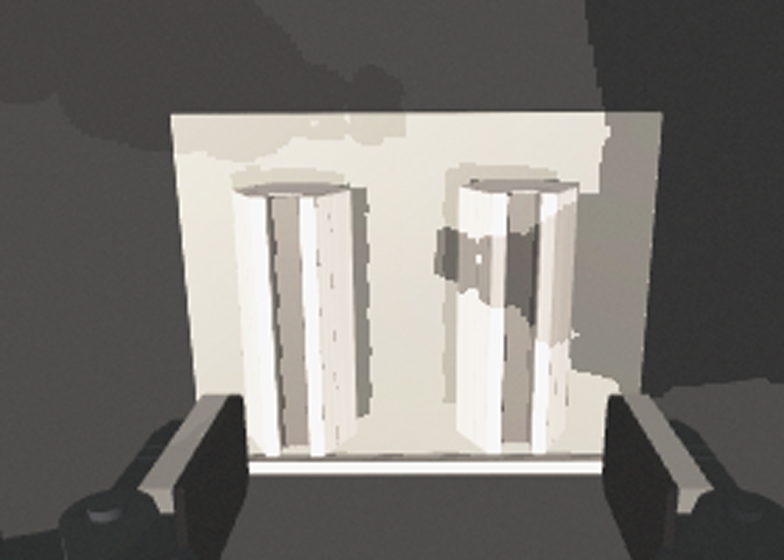

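View pics/s20.png

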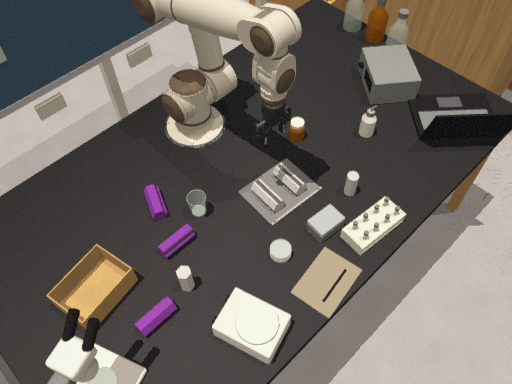

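View pics/t20.png

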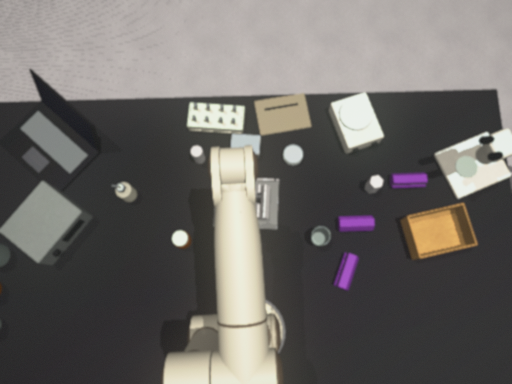

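Both bars are groove-up on the plate and square to the fence. The bystanders look unmoved, and nothing is touching the robot. Handing in.

```bash
python3 -c "
from station import *
print(hand_in())"
```

```text
the job is handed in; nothing more can be done
None
```

Both bars are on the plate with their grooves on top, and I handed the job in at about 25 s of the 69 s allowed.

- **bar_a:** I lifted it edge to edge, set it on the rubber and rolled it one flat towards the plate's middle.
- **bar_b:** I turned it 93° on the way, set it down and rolled it two flats. It ended about 5 mm from the plate's side edge, so I lifted it and set it back down 40 mm further in.

**Last checks (wrist camera):**

| Bar | Centre (x, y), mm | Heading |
|---|---|---|
| bar_a | (486, -55) | about -4.3° |
| bar_b | (492, 55) | about -4° |

- **Square to the fence:** the fence runs at about -4.1°, so both bars point at it to within half a degree or so.
- **On the plate:** both top flats are level at 55.2 mm (56 expected). The side margins are about 34 mm for bar_a and 46 mm for bar_b, and the fence face is about 27 mm away.
- **Forces and touching:** the highest force in the move reports was about 17 N. At hand-in the gripper was well clear of everything.
- **Bystanders:** the ones near the work look unmoved in the last scene and top pictures. I compared these by eye and did not measure them. The arm partly hid the tip box in the top view, but it is clear in the scene view.

No check failed. The plate's sideways position varied by about 5 mm between views, which is small beside these margins.

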